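# Put the teether away and wedge the toy chest's dovetail lid shut

### The arm

A 7-joint arm with a two-finger parallel gripper is mounted at the origin on the work surface. World frame = base frame: x ahead of the robot, y to its left, z up, the work surface at z = 0. Lengths are in m, angles in degrees, forces in N, time in s.
With the tool pointing down it reaches from about 0.425 to 0.875 m from the base axis. Payload 4.7 kg.
Tool frame: the origin (TCP) lies between the finger pads; the fingertips stand 17 mm ahead of it and the grasp point (between the pads) lies 2 mm behind it; z points along the fingers, y is the line along which they close (so a half turn about z gives the same grasp; the last joint's range is limited). The gripper opens to 87 mm and grips with 3 to 60 N. Pads are 19 mm wide; open, the fingers measure 117 mm over their backs; the gripper's body (75 mm by 190 mm) begins 51 mm behind the grasp point.
Start: joints at [-72.473, 18.392, -4.016, 83.108, 1.295, 78.541, -3.26], TCP at [0.187, 0.623, 0.24] pointing down, gripper open.
Joint ranges: [-163.93, 163.93], [-17.29, 119.83], [-79.2, 71.16], [3.27, 140.29], [-89.18, 269.18], [5.43, 117.66], [-154.24, 154.24]. Speed limits (degrees/s): [147.25, 147.25, 180, 180, 180, 180, 180].

### API

Orientations are given as [roll, pitch, yaw] about the fixed x, y, z axes, in that order (R = Rz(yaw) Ry(pitch) Rx(roll)).
In Python, from cell import env, cams gives the robot as it stands.
- The arm moves only by the shell command python3 -m pendant 'ROWS' [FORCE]. ROWS is JSON, a list of rows, each an object of numbers: "tx", "ty", "tz": the shift along the tool's x, y, z each as a share of 0.05 m, from -1 to 1; "spin": the turn about the tool's z as a share of 4 degrees, from -1 to 1; "claw": the closure, from 0 (fully open) to 1 (shut). A call has 1 to 10 rows; each row shifts and turns the commanded pose from where the row before left it, along the tool's axes as they then stand; what a row does not reach is not made up. A row lasts 1/8 s, in which the tool goes at most 62.5 mm and 10.7 degrees, less where a joint would pass 70% of its speed; a pose out of reach is approached as far as the arm can. A call with a number of a shift or a turn outside -1 to 1 is refused whole. A call with a gripper value outside its range is refused whole. The fingers move at their own pace and stop on an object; FORCE is the grip in N (left out, the last holds). Time passes only in rows, so rows that do not move let the fingers close. It gives the time, the measured TCP pose, the force, the opening and the grip force at its end, in the units of the state.
- env.get_obs(): the state, without advancing time (a new reading comes with each control period).
- cams.read_camera(name): name is "side" or "top"; returns the picture (480x640x3 uint8, red, green, blue); there is no depth.
- cams.camera_info(name): a dict with "fx", "fy", "cx", "cy" (pixels), "rvec" (rotation vector, rad) and "tvec" (3), from world to camera coordinates, as OpenCV has them. Camera axes: x right, y down, z forward; pixel columns grow to the right and rows downward; lengths in m; the calibration is good to about 2 mm. A picture is of the moment at which its call begins. camera_info takes no time and is no camera call.
- env.sign_off(): hands the job in; it is judged then, once.
The state is a dict: "time_s": time; "qpos": joint angles; "joint_velocities": joint speeds; "effort": joint torques, N m; "tool_pos": TCP position; "tool_rot": TCP orientation; "force": force on the tool from outside, world axes, zero at the start; "wrist_torque": the same for the moment, N m; "grip_width": finger opening in m; "grasp_force": force on a finger pad.
Only numpy, scipy, OpenCV 4.12 (cv2) and the standard library are available. Lean on these libraries where they do the work, as an engineer would, in place of code of your own. Each camera call takes 0.05 s, during which the arm holds its last target. There are 200 camera calls.

### The job

Put the orange teether ring in the slant-topped birch chest and let go of it. Then take the blue lid by its rib, enter it narrow end first between the dark dovetail strips at the low end of the chest's slanted top, and slide it up the slope with a firm push until it wedges tight with its ends level with the ends of the strips. Let go of it, and leave the other things on the table where they are.

Things in the scene. Friction and masses are not known exactly. Their poses are not given: they have to be found in the camera images.
- chest: Fixed birch chest, 180 mm wide (y), 160 mm long (x), with a slanted open top, low at its -x end (towards the robot). Origin: centre of its underside, on the table. Inside: flat floor 35 mm above the table, x from -62 to +69 mm, walls at y = -80 and +80 mm; the opening between the two bed ledges is 92 mm wide (y = -46 to +46). The back wall is 134 mm high, the front wall 68.
- way: Slanted tapered way on the chest's top, fixed. Origin: on the bed that the lid slides on, mid-length, mid-width, 105 mm above the table. x points up the slope, 25 degrees above level; z square out of the bed, leaning to the robot. Bed and dark strips span x = -75 to +75 mm. No end stop: a push of about 15 N along x jams the lid with its middle 0 to 3 mm past this origin; then it stays.
- lid_mid (a point): Centre of the plate of the loose blue lid (0.15 to 0.3 kg), half-way up its 12 mm thickness. 150 mm long in x, dovetail flanks; underside 139 mm wide at the -x end, 109 mm at the +x end (narrow end, goes first); z square to the plate. Starts flat on the table, rib up, narrow end away from the robot. Seated, this point is 6 mm above the way's origin along the way's z.
- teether_mid (a point): Centre of the loose orange ring-shaped teether (treat as rigid), half-way up: 80 mm across outside, hole 48 mm across, so the band is 16 mm wide, 16 mm thick; lies flat on the table.
- brush: Bystander: white hairbrush 160 mm long, 28 mm high, origin under its middle.
- car: Bystander: beech toy car 115 mm long, 56 mm high, with red wheels that turn; origin under its middle.
- lotion: Bystander: white bottle 54 mm across, 150 mm high, origin under its middle.
- cream: Bystander: amber jar 68 mm across, 50 mm high, origin under its middle.
- bowl: Bystander: blue bowl 110 mm across, 45 mm high, origin under its middle.
- way_mouth (a point): Middle of the bed's low end (x = -75 mm of the way), where the lid enters; 73 mm above the table. The strips' inner faces stand 69.5 mm either side of the centre line here, 54.5 mm at the high end, measured at the bed, and lean inwards 14 degrees up to 12 mm above the bed, so they hold the lid down. Held 100 to 125 mm short of home, the lid can be lowered onto the bed between them.
- lid_rib (a point): Middle of the flat-sided birch rib on the lid to hold it by: 14 mm thick in the lid's x, 70 mm long in y, 34 mm high, so its top is 17 mm above this point and the plate's top 17 mm below. It stands on the plate's centre; this point is 23 mm above lid_mid. Let go with most of its length on the bed, the lid stays where it is, and can be pushed on by the rib.
There are look-alikes about, which are no part of the job. Of the things that look like the chest, take the one that is farthest to the robot's left at the start. What is meant by the part that bears teether_mid is not yellow, and is the larger of those in its own colour.

How it is judged (in metres and radians):
On the way, in this order (a step that is already met when the one before it is completed fails the run):
1. the teether lies inside the chest, let go of (x of teether_mid in the frame of chest between -0.065 and 0.07 m and y of teether_mid in the frame of chest between -0.08 and 0.08 m and z of teether_mid in the frame of chest below 0.07 m and contact force between teether and the fingers below 0.1 N), for 0.2 s.
2. the lid lies between the strips, narrow end up the slope, still 20 to 130 mm short of home (x of lid_mid in the frame of way between -0.13 and -0.02 m and y of lid_mid in the frame of way between -0.02 and 0.02 m and z of lid_mid in the frame of way below 0.016 m and angle between the z axis of lid_mid and the z axis of way, either way round below 0.12 rad), for 0.05 s.
3. the lid is at its home place and pushed tight into the way (x of lid_mid in the frame of way above -0.004 m and contact force between lid and way above 6 N).
At the end, for the whole second after the job is handed in: The teether is inside the chest, and the lid lies flat in the dovetail way, pushed tight and at rest, within 4 mm short of and 12 mm past the home place along the slope, within 4 mm sideways and 3 degrees square (x of lid_mid in the frame of way between -0.004 and 0.012 m and y of lid_mid in the frame of way between -0.004 and 0.004 m and z of lid_mid in the frame of way below 0.009 m and angle between the z axis of lid_mid and the z axis of way, either way round below 0.05 rad and angle between the x axis of lid_mid and the x axis of way, either way round below 0.05 rad and linear speed of lid below 0.01 m/s and x of teether_mid in the frame of chest between -0.065 and 0.07 m and y of teether_mid in the frame of chest between -0.08 and 0.08 m and z of teether_mid in the frame of chest below 0.07 m); the robot touches nothing.
It fails at once if a bystander is shoved more than 30 mm or knocked over (distance of any of brush, car, lotion, cream, bowl from where it was at the start of the episode above 0.03 m or angle between lotion's own z axis and vertical above 0.5 rad or angle between car's own z axis and vertical above 0.6 rad).
It also fails if it takes over 64 s, if anything falls off the work surface, if the arm or the gripper's body presses on something with over 40 N, if the wrist force passes 120 N, or if a joint passes its speed limit or range.

## Working session

There is one attempt and no reset: what is moved stays moved. The work goes in short steps, Python scripts to look and compute and a shell command to move; the robot and the scene stay as the last step left them, time stands still between calls to the robot, and variables do not carry over. Pictures are saved under pics/ and viewed, at most 10 in all, crops included, and the job is handed in when it is done.

```bash
mkdir -p pics; ls
python3 - <<'E'
from cell import env,cams
import cv2
for n in("top","side"):
    cv2.imwrite(f"pics/{n}0.png",cams.read_camera(n)[:,:,::-1]); print(cams.camera_info(n))
print(env.get_obs())
E
```

```text
pics
{'fx': 504.720670265511, 'fy': 504.720670265511, 'cx': 315.5066034577377, 'cy': 241.18804227212598, 'rvec': array([ 2.22928375, -2.18079941,  0.10594466]), 'tvec': array([-0.09331809,  0.5292468 ,  1.18833784])}
{'fx': 466.74181635601525, 'fy': 466.74181635601525, 'cx': 322.80638229858664, 'cy': 245.7636551109708, 'rvec': array([ 2.09269464, -0.95968968,  0.42303902]), 'tvec': array([-0.40518556,  0.29952594,  0.8499383 ])}
{'time_s': 0.1, 'qpos': array([-72.47323733,  18.43409016,  -4.01823211,  83.16899686,
         1.29494184,  78.54069165,  -3.25983233]), 'joint_velocities': array([-0.00337619, -0.20838961,  0.02217959, -0.1294079 ,  0.02831222,
        0.10725159, -0.07293155]), 'effort': array([-4.15710283e-04, -4.92570233e+01, -4.05709399e-01, -3.13391411e+01,
       -6.41583069e-02,  3.95336340e-02,  6.66546907e-05]), 'tool_pos': array([0.18687089, 0.62206327, 0.23856991]), 'tool_rot': array([-1.79901464e+02,  4.60800917e-03,  1.63285579e+02]), 'force': array([-0.35420411, -0.96530825,  0.11777887]), 'wrist_torque': array([-0.03611364, -0.00103052, -0.01081157]), 'grasp_force': 0.0, 'grip_width': 0.087014407154993}
```

View pics/top0.png

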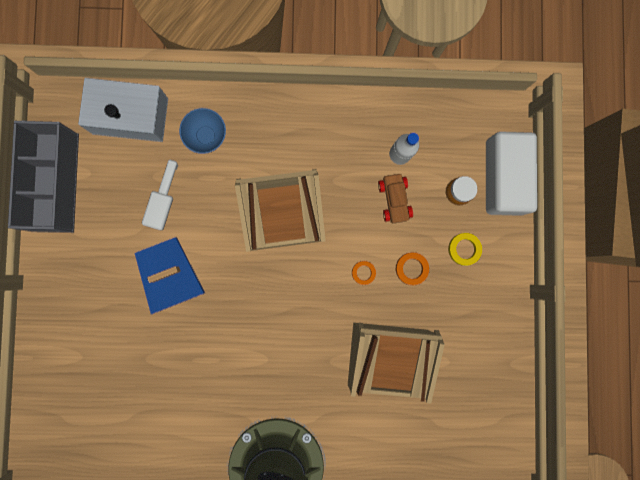

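View pics/side0.png

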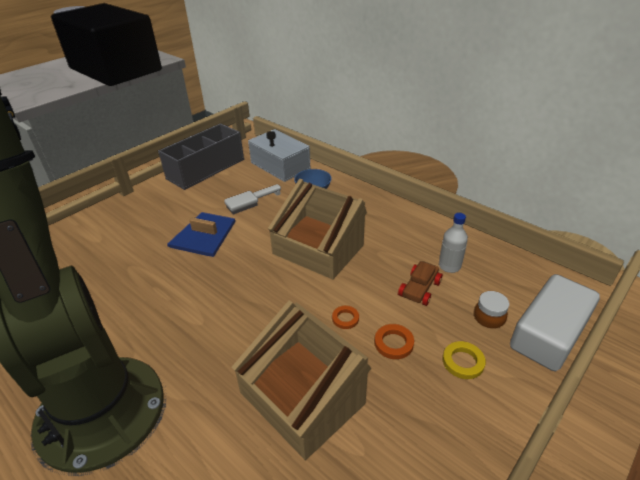

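Candidates: chests at top px (280,210) and (397,365), and the one farthest left is (280,210). Rings are orange small (363,272), orange large (412,268) and yellow (466,250), so I take (412,268). The lid is at (170,275). Next is one close crop with segmented estimates.

```bash
cat > h.py <<'E'
import numpy as np,cv2
from cell import env,cams
def cam(n):
    c=cams.camera_info(n);K=np.array([[c['fx'],0,c['cx']],[0,c['fy'],c['cy']],[0,0,1]])
    return K,cv2.Rodrigues(c['rvec'])[0],c['tvec'],c['rvec']
def ray(n,uv,z):
    K,R,t,_=cam(n);o=-R.T@t;d=R.T@np.linalg.inv(K)@np.array([uv[0],uv[1],1.])
    return o+d*(z-o[2])/d[2]
def proj(n,P):
    K,R,t,r=cam(n);return cv2.projectPoints(np.array(P,float).reshape(-1,1,3),r,t,K,None)[0].reshape(-1,2)
def blob(img,lo,hi,near,amin=30):
    m=cv2.inRange(cv2.cvtColor(img,cv2.COLOR_RGB2HSV),lo,hi)
    cs=[c for c in cv2.findContours(m,cv2.RETR_EXTERNAL,cv2.CHAIN_APPROX_NONE)[0] if cv2.contourArea(c)>amin]
    return min(cs,key=lambda c:np.linalg.norm(c.reshape(-1,2).mean(0)-near))
E
python3 - <<'E'
from h import *
T=cv2.imread("pics/top0.png")[:,:,::-1].copy();S=cv2.imread("pics/side0.png")[:,:,::-1].copy()
for n,I,p,z in(("top",T,(412,268),.012),("side",S,(394,340),.008)):
    c=blob(I,(3,150,120),(18,255,255),p);e=cv2.minAreaRect(c);print("ring",n,e,ray(n,e[0],z))
for n,I,p in(("top",T,(170,275)),("side",S,(203,235))):
    c=blob(I,(105,150,60),(130,255,255),p);q=cv2.approxPolyDP(c,6,True).reshape(-1,2);print("lid",n,[(tuple(x),ray(n,x,.008).round(4)) for x in q])
    c=blob(I,(5,60,90),(25,200,255),(163,273) if n=="top" else (204,227));
    print("rib",cv2.minAreaRect(c),ray(n,cv2.minAreaRect(c)[0],.044))
a=cv2.resize(T[150:270,220:340],(480,480),interpolation=cv2.INTER_CUBIC)
b=cv2.resize(T[235:295,350:430],(320,240),interpolation=cv2.INTER_CUBIC);d=cv2.resize(T[230:320,125:215],(320,240),interpolation=cv2.INTER_CUBIC)
cv2.imwrite("pics/crop.png",np.hstack([a,np.vstack([b,d])])[:,:,::-1])
E
```

```text
ring top ((413.0, 268.5), (33.0, 32.0), 90.0) [ 0.47103687 -0.31829027  0.012     ]
ring side ((394.2500305175781, 339.25), (37.47665786743164, 33.941123962402344), 45.0) [ 0.47413926 -0.31696242  0.008     ]
lid top [((np.int32(176), np.int32(238)), array([0.5318, 0.2516, 0.008 ])), ((np.int32(135), np.int32(254)), array([0.4914, 0.3468, 0.008 ])), ((np.int32(151), np.int32(312)), array([0.3552, 0.3035, 0.008 ])), ((np.int32(203), np.int32(292)), array([0.4046, 0.1831, 0.008 ]))]
rib ((10.050769805908203, 251.58615112304688), (8.375972747802734, 47.204986572265625), 3.1798300743103027) [0.48956056 0.61818556 0.044     ]
lid side [((np.int32(233), np.int32(220)), array([0.5292, 0.2517, 0.008 ])), ((np.int32(202), np.int32(213)), array([0.495, 0.344, 0.008])), ((np.int32(217), np.int32(223)), array([0.4924, 0.2748, 0.008 ])), ((np.int32(214), np.int32(236)), array([0.4512, 0.236 , 0.008 ])), ((np.int32(189), np.int32(225)), array([0.4378, 0.3264, 0.008 ])), ((np.int32(169), np.int32(244)), array([0.3555, 0.2994, 0.008 ])), ((np.int32(212), np.int32(253)), array([0.4046, 0.1854, 0.008 ]))]
rib ((144.194580078125, 167.85520935058594), (9.703289985656738, 36.149513244628906), 64.65382385253906) [0.50101796 0.62786785 0.044     ]
```

View pics/crop.png

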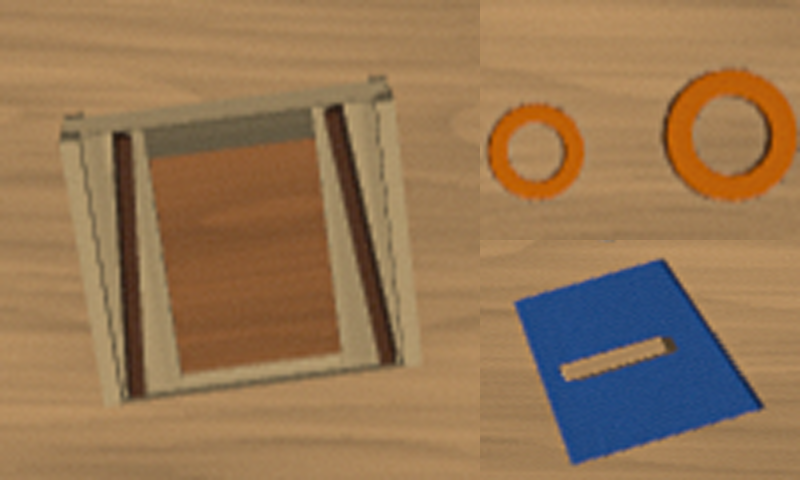

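The crop shows the left chest's dark strips running from high ends (250,184)/(304,177) to low ends (254,249)/(317,240). It also confirms the larger orange ring at (412,268) and the blue lid with its rib at (164,275). Next I fit the way using both cameras and refine the lid.

```bash
cat >> h.py <<'E'
def plan(p,yaw=None):
    o=env.get_obs();d=np.array(p)-o['tool_pos'];y=np.radians(o['tool_rot'][2])
    out=np.array([d@[np.cos(y),np.sin(y),0],d@[np.sin(y),-np.cos(y),0],-d[2]])/.05
    print("t",round(o['time_s'],2),"pos",o['tool_pos'].round(4),"rot",o['tool_rot'].round(1),"F",o['force'].round(1),"w",round(o['grip_width'],4),"g",round(o['grasp_force'],1))
    print("tx,ty,tz units:",out.round(2),"" if yaw is None else "spin units %.2f"%(((o['tool_rot'][2]-yaw+180)%360-180)/4))
E
python3 - <<'E'
from h import *
from scipy.optimize import least_squares
T=cv2.imread("pics/top0.png")[:,:,::-1].copy();S=cv2.imread("pics/side0.png")[:,:,::-1].copy()
obs={}
for n,I,ps in(("top",T,((252,216),(310,208))),("side",S,((292,210),(338,226)))):
    m=cv2.inRange(I,(35,15,5),(85,52,48))
    for i,p in enumerate(ps):
        k=np.zeros(m.shape,np.uint8);cv2.circle(k,p,40,255,-1)
        N,L,st,ce=cv2.connectedComponentsWithStats(m&k)
        j=min([j for j in range(1,N) if st[j,4]>40],key=lambda j:np.linalg.norm(ce[j]-p))
        c=cv2.boxPoints(cv2.minAreaRect(np.argwhere(L==j)[:,::-1].astype(np.float32)))
        e=[np.linalg.norm(c[q]-c[(q+1)%4]) for q in range(4)];q=int(np.argmin(e[:2]))
        a,b=(c[q]+c[(q+1)%4])/2,(c[(q+2)%4]+c[(q+3)%4])/2
        if a[1]<b[1]:a,b=b,a
        obs[n,i]=(a,b);print(n,i,st[j,4],a,b)
def ways(v,h=.012):
    x,y,w,off=v;s,c=np.sin(np.radians(25)),np.cos(np.radians(25))
    X=np.array([np.cos(w)*c,np.sin(w)*c,s]);Y=np.array([-np.sin(w),np.cos(w),0]);Z=np.cross(X,Y)
    O=np.array([x,y,.105]);return {(i,k):O+X*xx+Y*sg*(hw+off)+Z*h for i,sg in((0,1),(1,-1)) for k,xx,hw in((0,-.075,.0665),(1,.075,.0515))}
def res(v,ns):
    W=ways(v);return np.concatenate([proj(n,W[i,k])[0]-obs[n,i][k] for n in ns for i in(0,1) for k in(0,1)])
for ns in(("top",),("top","side"),("side",)):
    r=least_squares(res,[.6,.03,.1,.005],args=(ns,),loss="soft_l1");print(ns,r.x[:2].round(4),np.degrees(r.x[2]),r.x[3],np.round(r.fun,1))
print("lidrib",ray("top",(164.4,275),.046))
# lid fit: top-plate corners
L=np.array([(.075,.0515),(.075,-.0515),(-.075,-.0665),(-.075,.0665)])
px=[];
for n,q in(("top",[(135,254),(176,238),(203,292),(151,312)]),("side",[(202,213),(233,220),(212,253),(169,244)])):px.append((n,np.array(q)))
def rl(v):
    R=np.array([[np.cos(v[2]),-np.sin(v[2])],[np.sin(v[2]),np.cos(v[2])]])
    P=np.c_[L@R.T+v[:2],np.full(4,.012)];return np.concatenate([(proj(n,P)-q).ravel() for n,q in px])
r=least_squares(rl,[.446,.27,.4]);print("lid",r.x[:2],np.degrees(r.x[2]),r.fun.round(1))
plan((.5,.25,.26),97)
E
```

```text
top 0 235 [253.48737 248.0293 ] [249.76889 182.95605]
top 1 242 [316.94705 240.01173] [302.78232 176.27058]
side 0 236 [274.34045 231.01439] [310.31256 183.47978]
side 1 317 [325.62122 251.8264 ] [350.61975 197.28407]
('top',) [ 5.912e-01 -3.000e-04] 8.750633141681174 0.005583171303605273 [-0.1  0.2  0.1 -0.1 -0.  -0.1 -0.   0. ]
('top', 'side') [ 0.5908 -0.0017] 8.720651594513058 0.00582443560672894 [ 0.4  0.3  0.6  0.1  0.7  0.1  0.7  0.2 -0.2 -1.6 -0.3 -1.2 -0.3 -2.1
 -0.5 -1.8]
('side',) [ 0.5863 -0.0067] 8.505825586821892 0.005933235814005392 [-0.1  0.1  0.   0.2 -0.  -0.1  0.1 -0.1]
lidrib [0.44340545 0.26558875 0.046     ]
lid [0.44553055 0.26923708] 22.812120522570964 [-0.1 -1.4 -0.  -1.3  1.4  1.1  0.3  2.1 -0.7 -1.4  1.5 -2.   0.6  0.4
 -2.4 -0.6]
t 0.1 pos [0.1869 0.6221 0.2386] rot [-179.9    0.   163.3] F [-0.4 -1.   0.1] w 0.087 g 0.0
tx,ty,tz units: [-8.14 -5.33 -0.43] spin units 16.57
```

```bash
python3 -m pendant '[{"spin":1},{"spin":1},{"spin":1},{"spin":1},{"spin":1},{"spin":1},{"spin":1},{"spin":1},{"spin":1},{"spin":1}]' ; python3 -m pendant '[{"spin":1},{"spin":1},{"spin":1},{"spin":1},{"spin":1},{"spin":1,"claw":0.62},{"spin":0.15,"tz":-0.4,"claw":0.62}]'
python3 -c "
from h import *
plan((.5,.25,.26),98.7);plan((.505,-.3125,.26))"
```

```text
t 0.1 pos [0.1869 0.6221 0.2386] rot [-179.9    0.   163.3] F [-0.4 -1.   0.1] w 0.087 g 0.0
tx,ty,tz units: [-8.14 -5.33 -0.43] spin units 16.15
t 0.1 pos [0.1869 0.6221 0.2386] rot [-179.9    0.   163.3] F [-0.4 -1.   0.1] w 0.087 g 0.0
tx,ty,tz units: [-11.47 -16.07  -0.43] invalid input at $[0]: expected keys tx, ty, tz, spin, claw
invalid input at $[0]: expected keys tx, ty, tz, spin, claw
```

```bash
python3 -m pendant '[{"tx":0,"ty":0,"tz":-0.1,"spin":1,"claw":0.62},{"tx":0,"ty":0,"tz":-0.1,"spin":1,"claw":0.62},{"tx":0,"ty":0,"tz":-0.1,"spin":1,"claw":0.62},{"tx":0,"ty":0,"tz":-0.1,"spin":1,"claw":0.62},{"tx":0,"ty":0,"tz":0,"spin":1,"claw":0.62},{"tx":0,"ty":0,"tz":0,"spin":1,"claw":0.62},{"tx":0,"ty":0,"tz":0,"spin":1,"claw":0.62},{"tx":0,"ty":0,"tz":0,"spin":1,"claw":0.62}]'; python3 -m pendant '[{"tx":0,"ty":0,"tz":0,"spin":1,"claw":0.62},{"tx":0,"ty":0,"tz":0,"spin":1,"claw":0.62},{"tx":0,"ty":0,"tz":0,"spin":1,"claw":0.62},{"tx":0,"ty":0,"tz":0,"spin":1,"claw":0.62},{"tx":0,"ty":0,"tz":0,"spin":1,"claw":0.62},{"tx":0,"ty":0,"tz":0,"spin":1,"claw":0.62},{"tx":0,"ty":0,"tz":0,"spin":1,"claw":0.62},{"tx":0,"ty":0,"tz":0,"spin":1,"claw":0.62},{"tx":0,"ty":0,"tz":0,"spin":0.15,"claw":0.62}]'
python3 -c "
from h import *
plan((.5,.25,.26),98.7);plan((.505,-.3125,.26))"
```

```text
time_s: 1.1
tool_pos: [0.1869, 0.6222, 0.2589]
tool_rot: [-180.0, 0.0, 131.2]
force: [-0.6, 0.4, -0.3]
grip_width: 0.0343
grasp_force: 0.0
time_s: 2.22
tool_pos: [0.1869, 0.6223, 0.259]
tool_rot: [-180.0, 0.1, 98.7]
force: [-0.4, -0.9, -1.1]
grip_width: 0.0328
grasp_force: 0.0
t 2.23 pos [0.1869 0.6223 0.259 ] rot [-1.80e+02  1.00e-01  9.87e+01] F [-0.4 -0.9 -1.1] w 0.0328 g 0.0
tx,ty,tz units: [-8.31  5.06 -0.02] spin units -0.00
t 2.23 pos [0.1869 0.6223 0.259 ] rot [-1.80e+02  1.00e-01  9.87e+01] F [-0.4 -0.9 -1.1] w 0.0328 g 0.0
tx,ty,tz units: [-19.44   3.46  -0.02]
```

```bash
python3 -m pendant '[{"tx":-0.83,"ty":0.51,"tz":0,"spin":0,"claw":0.62},{"tx":-0.83,"ty":0.51,"tz":0,"spin":0,"claw":0.62},{"tx":-0.83,"ty":0.51,"tz":0,"spin":0,"claw":0.62},{"tx":-0.83,"ty":0.51,"tz":0,"spin":0,"claw":0.62},{"tx":-0.83,"ty":0.51,"tz":0,"spin":0,"claw":0.62},{"tx":-0.83,"ty":0.51,"tz":0,"spin":0,"claw":0.62},{"tx":-0.83,"ty":0.51,"tz":0,"spin":0,"claw":0.62},{"tx":-0.83,"ty":0.51,"tz":0,"spin":0,"claw":0.62},{"tx":-0.83,"ty":0.51,"tz":0,"spin":0,"claw":0.62},{"tx":-0.83,"ty":0.51,"tz":0,"spin":0,"claw":0.62}]'; python3 -m pendant '[{"tx":-0.93,"ty":-0.13,"tz":0,"spin":0,"claw":0.62},{"tx":-0.93,"ty":-0.13,"tz":0,"spin":0,"claw":0.62},{"tx":-0.93,"ty":-0.13,"tz":0,"spin":0,"claw":0.62},{"tx":-0.93,"ty":-0.13,"tz":0,"spin":0,"claw":0.62},{"tx":-0.93,"ty":-0.13,"tz":0,"spin":0,"claw":0.62},{"tx":-0.93,"ty":-0.13,"tz":0,"spin":0,"claw":0.62},{"tx":-0.93,"ty":-0.13,"tz":0,"spin":0,"claw":0.62},{"tx":-0.93,"ty":-0.13,"tz":0,"spin":0,"claw":0.62},{"tx":-0.93,"ty":-0.13,"tz":0,"spin":0,"claw":0.62},{"tx":-0.93,"ty":-0.13,"tz":0,"spin":0,"claw":0.62}]' ;python3 -m pendant '[{"tx":-0.93,"ty":-0.13,"tz":0,"spin":0,"claw":0.62},{"tx":-0.93,"ty":-0.13,"tz":0,"spin":0,"claw":0.62},{"tx":0,"ty":0,"tz":0,"spin":0,"claw":0.62}]'
python3 - <<'E'
from h import *
plan((.505,-.3125,.05),98.7)
E
```

```text
time_s: 3.48
tool_pos: [0.5025, 0.2495, 0.2596]
tool_rot: [180.0, -0.0, 98.8]
force: [0.2, 0.9, -1.1]
grip_width: 0.0331
grasp_force: 0.0
time_s: 4.72
tool_pos: [0.5075, -0.22, 0.2596]
tool_rot: [180.0, -0.0, 98.8]
force: [-0.1, -0.3, 0.0]
grip_width: 0.0329
grasp_force: 0.0
time_s: 5.1
tool_pos: [0.5068, -0.3172, 0.2593]
tool_rot: [-179.9, 0.2, 98.3]
force: [-1.1, -0.2, 0.2]
grip_width: 0.0327
grasp_force: 0.0
t 5.1 pos [ 0.5068 -0.3172  0.2593] rot [-179.9    0.2   98.3] F [-1.1 -0.2  0.2] w 0.0327 g 0.0
tx,ty,tz units: [ 0.1  -0.02  4.19] spin units -0.10
```

Lower to just above the ring and check.

```bash
python3 -m pendant '[{"tx":0.1,"ty":-0.02,"tz":0.8,"spin":0,"claw":0.62},{"tx":0,"ty":0,"tz":0.8,"spin":0,"claw":0.62},{"tx":0,"ty":0,"tz":0.8,"spin":0,"claw":0.62},{"tx":0,"ty":0,"tz":0.8,"spin":0,"claw":0.62},{"tx":0,"ty":0,"tz":0.6,"spin":0,"claw":0.62},{"tx":0,"ty":0,"tz":0,"spin":0,"claw":0.62}]'
python3 - <<'E'
from h import *
plan((.505,-.3125,.019),98.7)
S=cams.read_camera("side");T=cams.read_camera("top")
a=cv2.resize(S[260:380,320:460],(560,480));b=cv2.resize(T[220:300,370:440],(240,480))
cv2.imwrite("pics/r1.png",np.hstack([a,b])[:,:,::-1])
E
```

```text
time_s: 5.85
tool_pos: [0.5059, -0.3053, 0.0673]
tool_rot: [-179.8, -0.2, 98.8]
force: [0.6, 0.1, 0.3]
grip_width: 0.0326
grasp_force: 0.0
t 5.85 pos [ 0.5059 -0.3053  0.0673] rot [-179.8   -0.2   98.8] F [0.6 0.1 0.3] w 0.0326 g 0.0
tx,ty,tz units: [-0.14 -0.04  0.97] spin units 0.02
```

View pics/r1.png

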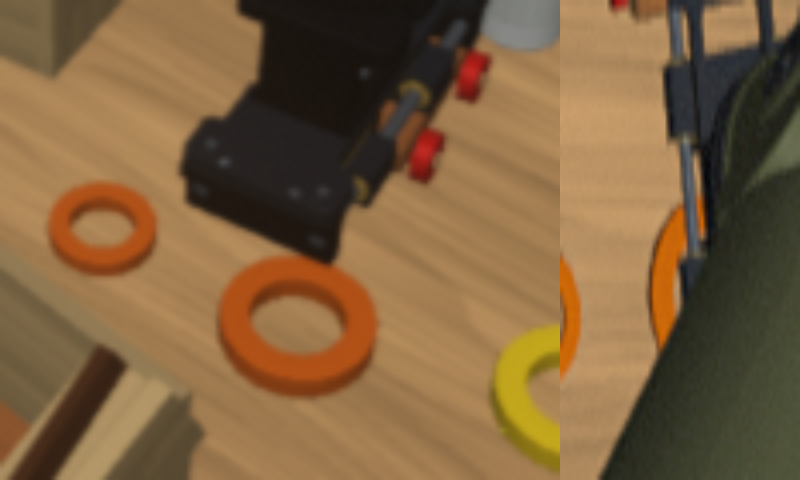

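The side crop shows the gripper above the far rim of the large orange ring (its crop centre about (300,325)), with the car behind. The body clears the car's 56 mm height by about 15 mm. I correct by 7 mm, descend and grip.

```bash
python3 -m pendant '[{"tx":-0.14,"ty":-0.04,"tz":0,"spin":0,"claw":0.62},{"tx":0,"ty":0,"tz":0.45,"spin":0,"claw":0.62},{"tx":0,"ty":0,"tz":0.46,"spin":0,"claw":0.62},{"tx":0,"ty":0,"tz":0,"spin":0,"claw":0.62},{"tx":0,"ty":0,"tz":0,"spin":0,"claw":1},{"tx":0,"ty":0,"tz":0,"spin":0,"claw":1},{"tx":0,"ty":0,"tz":0,"spin":0,"claw":1},{"tx":0,"ty":0,"tz":0,"spin":0,"claw":1}]' 20
python3 -m pendant '[{"tx":0,"ty":0,"tz":-0.8,"spin":0,"claw":1},{"tx":0,"ty":0,"tz":-0.8,"spin":0,"claw":1},{"tx":0,"ty":0,"tz":-0.8,"spin":0,"claw":1},{"tx":0,"ty":0,"tz":-0.8,"spin":0,"claw":1},{"tx":0,"ty":0,"tz":-0.8,"spin":0,"claw":1},{"tx":0,"ty":0,"tz":0,"spin":0,"claw":1},{"tx":0,"ty":0,"tz":0,"spin":0,"claw":1}]'
python3 - <<'E'
from h import *
c,s=np.cos(np.radians(8.7)),np.sin(np.radians(8.7))
plan((.590+.034*c,-.002+.034*s,.22),98.7)
E
```

```text
time_s: 6.95
tool_pos: [0.5067, -0.3153, 0.0248]
tool_rot: [179.9, 0.0, 98.7]
force: [-0.6, -0.5, 3.4]
grip_width: 0.0167
grasp_force: 20.3
time_s: 7.82
tool_pos: [0.5059, -0.3146, 0.2233]
tool_rot: [-180.0, -0.1, 98.7]
force: [-0.2, -0.2, -0.9]
grip_width: 0.0164
grasp_force: 20.3
t 7.83 pos [ 0.5059 -0.3146  0.2233] rot [-1.80e+02 -1.00e-01  9.87e+01] F [-0.2 -0.2 -0.9] w 0.0164 g 20.3
tx,ty,tz units: [5.93 3.29 0.07] spin units -0.00
```

```bash
python3 -m pendant '[{"tx":0.74,"ty":0.41,"tz":0,"spin":0,"claw":1},{"tx":0.74,"ty":0.41,"tz":0,"spin":0,"claw":1},{"tx":0.74,"ty":0.41,"tz":0,"spin":0,"claw":1},{"tx":0.74,"ty":0.41,"tz":0,"spin":0,"claw":1},{"tx":0.74,"ty":0.41,"tz":0,"spin":0,"claw":1},{"tx":0.74,"ty":0.41,"tz":0,"spin":0,"claw":1},{"tx":0.74,"ty":0.41,"tz":0,"spin":0,"claw":1},{"tx":0.74,"ty":0.41,"tz":0,"spin":0,"claw":1},{"tx":0,"ty":0,"tz":0,"spin":0,"claw":1},{"tx":0,"ty":0,"tz":0,"spin":0,"claw":1}]'
python3 - <<'E'
from h import *
c,s=np.cos(np.radians(8.7)),np.sin(np.radians(8.7))
plan((.590+.034*c,-.002+.034*s,.112),98.7)
cv2.imwrite("pics/c1.png",cv2.resize(cams.read_camera("side")[140:300,240:440],(800,600))[:,:,::-1])
E
```

```text
time_s: 9.07
tool_pos: [0.6227, 0.0016, 0.2225]
tool_rot: [-179.8, 0.1, 98.7]
force: [0.3, -0.4, 0.0]
grip_width: 0.017
grasp_force: 20.3
t 9.07 pos [0.6227 0.0016 0.2225] rot [-1.798e+02  1.000e-01  9.870e+01] F [ 0.3 -0.4  0. ] w 0.017 g 20.3
tx,ty,tz units: [0.03 0.02 2.21] spin units -0.01
```

View pics/c1.png

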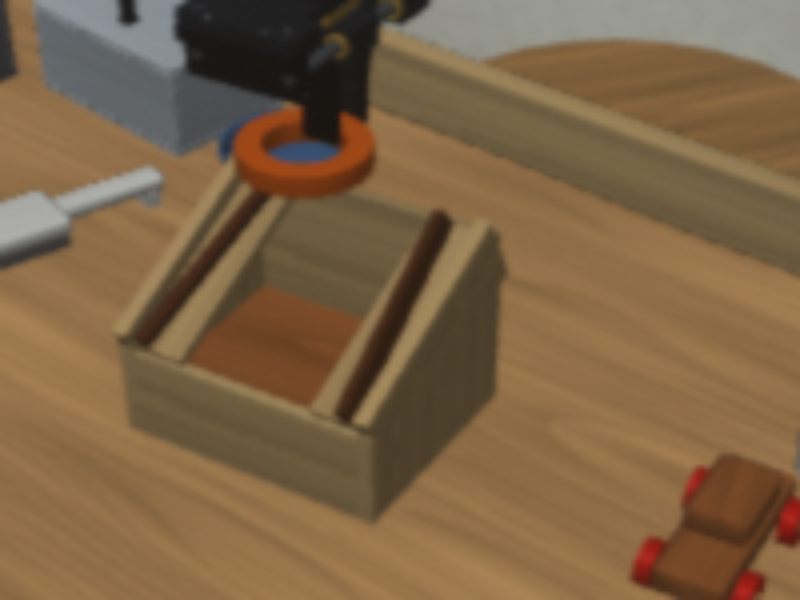

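The ring hangs level above the chest mouth, at about (305,150) in the crop. Lower it and release with a small opening.

```bash
python3 -m pendant '[{"tx":0.03,"ty":-0.05,"tz":0.55,"spin":0,"claw":1},{"tx":0,"ty":0,"tz":0.55,"spin":0,"claw":1},{"tx":0,"ty":0,"tz":0.55,"spin":0,"claw":1},{"tx":0,"ty":0,"tz":0.55,"spin":0,"claw":1},{"tx":0,"ty":0,"tz":0,"spin":0,"claw":1},{"tx":0,"ty":0,"tz":0,"spin":0,"claw":0.7},{"tx":0,"ty":0,"tz":0,"spin":0,"claw":0.7},{"tx":0,"ty":0,"tz":0,"spin":0,"claw":0.7},{"tx":0,"ty":0,"tz":0,"spin":0,"claw":0.7}]'
python3 -m pendant '[{"tx":0,"ty":0,"tz":-0.7,"spin":0,"claw":0.7},{"tx":0,"ty":0,"tz":-0.8,"spin":0,"claw":0.7},{"tx":0,"ty":0,"tz":-0.8,"spin":0,"claw":0.7},{"tx":0,"ty":0,"tz":-0.8,"spin":0,"claw":0.7},{"tx":0,"ty":0,"tz":0,"spin":0,"claw":0},{"tx":0,"ty":0,"tz":0,"spin":0,"claw":0}]'
python3 - <<'E'
from h import *
plan((.4445,.268,.20),22.8+180)
I=cams.read_camera("side");cv2.imwrite("pics/c2.png",cv2.resize(I[140:300,150:390],(800,533))[:,:,::-1])
T=cams.read_camera("top");c=blob(T,(3,150,120),(18,255,255),(285,215),10);print(cv2.minAreaRect(c))
E
```

```text
time_s: 10.25
tool_pos: [0.6213, 0.0036, 0.1146]
tool_rot: [179.9, -0.0, 98.7]
force: [-1.2, -0.3, 0.5]
grip_width: 0.0262
grasp_force: 0.0
time_s: 11.0
tool_pos: [0.6206, 0.0036, 0.2686]
tool_rot: [-180.0, -0.0, 98.7]
force: [0.1, -0.1, -0.9]
grip_width: 0.039
grasp_force: 0.0
t 11.0 pos [0.6206 0.0036 0.2686] rot [-180.    -0.    98.7] F [ 0.1 -0.1 -0.9] w 0.039 g 0.0
tx,ty,tz units: [ 5.76 -2.68  1.37] spin units -26.03
((290.7073059082031, 216.36582946777344), (44.614341735839844, 22.307172775268555), 83.6598129272461)
```

View pics/c2.png

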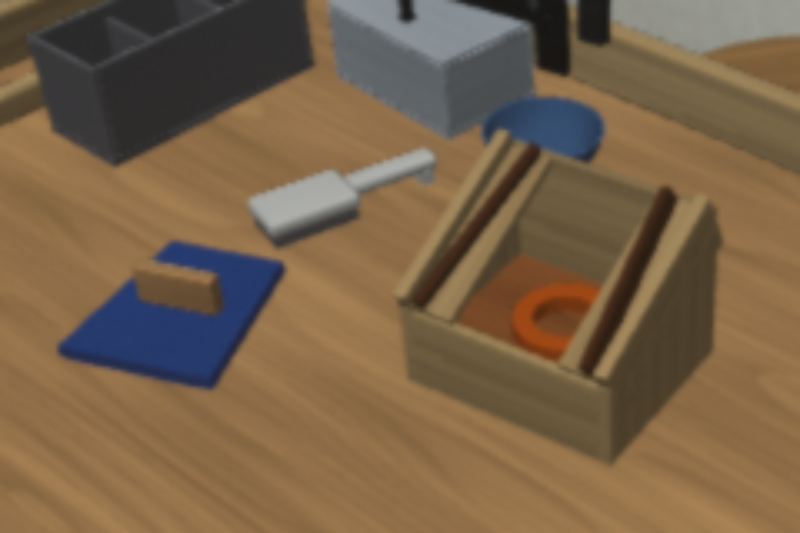

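The orange ring lies flat on the chest floor at about (565,320) in the crop. The lid is untouched, with its rib at about (178,287). Turn and go above the rib.

```bash
python3 -m pendant '[{"tx":0,"ty":0,"tz":0,"spin":1,"claw":0},{"tx":0,"ty":0,"tz":0,"spin":1,"claw":0},{"tx":0,"ty":0,"tz":0,"spin":1,"claw":0},{"tx":0,"ty":0,"tz":0,"spin":1,"claw":0},{"tx":0,"ty":0,"tz":0,"spin":1,"claw":0},{"tx":0,"ty":0,"tz":0,"spin":1,"claw":0},{"tx":0,"ty":0,"tz":0,"spin":1,"claw":0},{"tx":0,"ty":0,"tz":0,"spin":1,"claw":0},{"tx":0,"ty":0,"tz":0,"spin":1,"claw":0},{"tx":0,"ty":0,"tz":0,"spin":1,"claw":0}]' >/dev/null; python3 -m pendant '[{"tx":0,"ty":0,"tz":0,"spin":1,"claw":0},{"tx":0,"ty":0,"tz":0,"spin":1,"claw":0},{"tx":0,"ty":0,"tz":0,"spin":1,"claw":0},{"tx":0,"ty":0,"tz":0,"spin":1,"claw":0},{"tx":0,"ty":0,"tz":0,"spin":1,"claw":0},{"tx":0,"ty":0,"tz":0,"spin":1,"claw":0},{"tx":0,"ty":0,"tz":0,"spin":1,"claw":0},{"tx":0,"ty":0,"tz":0,"spin":1,"claw":0},{"tx":0,"ty":0,"tz":0,"spin":1,"claw":0},{"tx":0,"ty":0,"tz":0,"spin":0,"claw":0}]'>/dev/null; python3 -m pendant '[{"tx":-0.15,"ty":-0.78,"tz":0,"spin":0,"claw":0},{"tx":-0.15,"ty":-0.78,"tz":0,"spin":0,"claw":0},{"tx":-0.15,"ty":-0.78,"tz":0,"spin":0,"claw":0},{"tx":-0.15,"ty":-0.78,"tz":0,"spin":0,"claw":0},{"tx":-0.15,"ty":-0.78,"tz":0.2,"spin":0,"claw":0},{"tx":-0.15,"ty":-0.78,"tz":0.3,"spin":0,"claw":0},{"tx":-0.15,"ty":-0.78,"tz":0.3,"spin":0,"claw":0},{"tx":-0.15,"ty":-0.78,"tz":0.3,"spin":0,"claw":0},{"tx":0,"ty":0,"tz":0,"spin":0,"claw":0},{"tx":0,"ty":0,"tz":0,"spin":0,"claw":0}]'
python3 - <<'E'
from h import *
plan((.4445,.2675,.041),22.8)
E
```

```text
time_s: 14.85
tool_pos: [0.4456, 0.2674, 0.214]
tool_rot: [179.9, 0.0, 22.7]
force: [1.0, -0.1, -0.3]
grip_width: 0.0868
grasp_force: 0.0
t 14.85 pos [0.4456 0.2674 0.214 ] rot [179.9   0.   22.7] F [ 1.  -0.1 -0.3] w 0.0868 g 0.0
tx,ty,tz units: [-0.02 -0.01  3.46] spin units -0.02
```

```bash
python3 -m pendant '[{"tx":0,"ty":0,"tz":0.7,"spin":0,"claw":0},{"tx":0,"ty":0,"tz":0.7,"spin":0,"claw":0},{"tx":0,"ty":0,"tz":0.7,"spin":0,"claw":0},{"tx":0,"ty":0,"tz":0.65,"spin":0,"claw":0},{"tx":0,"ty":0,"tz":0,"spin":0,"claw":0},{"tx":0,"ty":0,"tz":0,"spin":0,"claw":0}]'
python3 - <<'E'
from h import *
plan((.4445,.2675,.035),22.8)
I=cams.read_camera("side");cv2.imwrite("pics/l1.png",cv2.resize(I[170:260,150:270],(800,600),interpolation=cv2.INTER_CUBIC)[:,:,::-1])
E
```

```text
time_s: 15.6
tool_pos: [0.4468, 0.2678, 0.078]
tool_rot: [-180.0, -0.1, 22.6]
force: [-0.9, 0.4, 0.7]
grip_width: 0.0872
grasp_force: 0.0
t 15.6 pos [0.4468 0.2678 0.078 ] rot [-1.80e+02 -1.00e-01  2.26e+01] F [-0.9  0.4  0.7] w 0.0872 g 0.0
tx,ty,tz units: [-0.04 -0.01  0.86] spin units -0.05
```

View pics/l1.png

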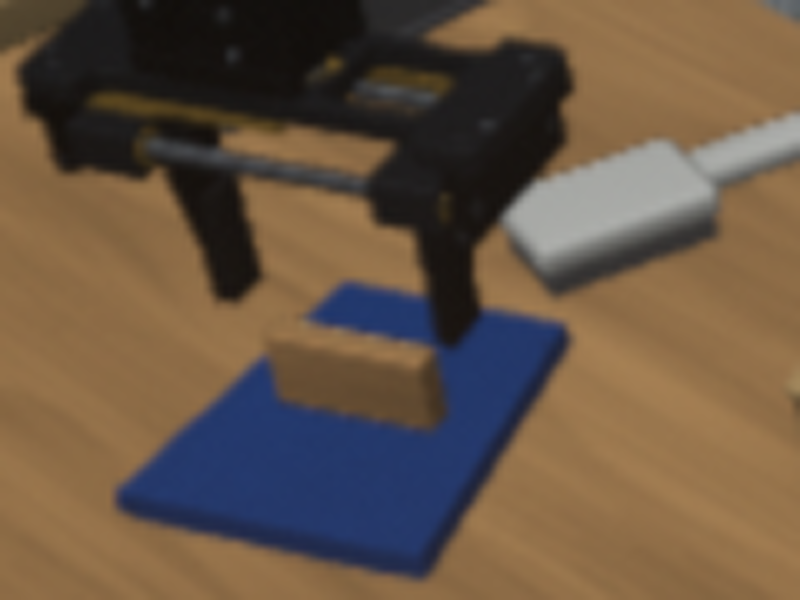

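Fingers straddle the rib line: tips at about (240,295) and (455,340), rib top at about (355,342) in the crop. I'll check the rib centre numerically in the side view.

Run:
```python
from h import *
print(proj("side",[.4445,.2675,.046]),ray("side",(203.3,221.3),.046))
print(proj("side",[.4468,.2678,.061]), 150+.15*347,170+.15*318)
```

```text
[[201.81165926 220.94673928]] [0.44603756 0.26326213 0.046     ]
[[201.37504596 215.82533048]] 202.05 217.7
```

```bash
python3 -m pendant '[{"tx":-0.05,"ty":0.02,"tz":0.43,"spin":0,"claw":0},{"tx":0,"ty":0,"tz":0.43,"spin":0,"claw":0},{"tx":0,"ty":0,"tz":0,"spin":0,"claw":0},{"tx":0,"ty":0,"tz":0,"spin":0,"claw":1},{"tx":0,"ty":0,"tz":0,"spin":0,"claw":1},{"tx":0,"ty":0,"tz":0,"spin":0,"claw":1},{"tx":0,"ty":0,"tz":0,"spin":0,"claw":1}]' 15
python3 -m pendant '[{"tx":0,"ty":0,"tz":-0.3,"spin":0,"claw":1},{"tx":0,"ty":0,"tz":-0.5,"spin":0,"claw":1},{"tx":0,"ty":0,"tz":-0.6,"spin":0,"claw":1},{"tx":0,"ty":0,"tz":-0.6,"spin":0.5,"claw":1},{"tx":0,"ty":0,"tz":-0.6,"spin":1,"claw":1},{"tx":0,"ty":0,"tz":-0.4,"spin":1,"claw":1},{"tx":0,"ty":0,"tz":0,"spin":1,"claw":1},{"tx":0,"ty":0,"tz":0,"spin":0,"claw":1},{"tx":0,"ty":0,"tz":0,"spin":0,"claw":1}]'
python3 - <<'E'
from h import *
c,s=np.cos(np.radians(8.7)),np.sin(np.radians(8.7))
plan((.590-.117*c,-.002-.117*s,.15),8.7)
E
```

```text
time_s: 16.52
tool_pos: [0.4439, 0.2679, 0.0349]
tool_rot: [-179.9, -0.1, 22.7]
force: [-1.3, 2.2, 6.7]
grip_width: 0.0701
grasp_force: 15.0
time_s: 17.65
tool_pos: [0.4431, 0.2657, 0.1833]
tool_rot: [180.0, 0.0, 8.7]
force: [0.1, 0.6, -2.8]
grip_width: 0.0694
grasp_force: 15.0
t 17.65 pos [0.4431 0.2657 0.1833] rot [180.    0.    8.7] F [ 0.1  0.6 -2.8] w 0.0694 g 15.0
tx,ty,tz units: [-0.25  5.74  0.67] spin units 0.01
```

```bash
python3 -m pendant '[{"tx":-0.03,"ty":0.5,"tz":0,"spin":0,"claw":1},{"tx":-0.03,"ty":0.75,"tz":0,"spin":0,"claw":1},{"tx":-0.03,"ty":0.75,"tz":0,"spin":0,"claw":1},{"tx":-0.03,"ty":0.75,"tz":0,"spin":0,"claw":1},{"tx":-0.03,"ty":0.75,"tz":0,"spin":0,"claw":1},{"tx":-0.03,"ty":0.75,"tz":0,"spin":0,"claw":1},{"tx":-0.03,"ty":0.75,"tz":0,"spin":0,"claw":1},{"tx":-0.03,"ty":0.5,"tz":0.3,"spin":0,"claw":1},{"tx":0,"ty":0.24,"tz":0.3,"spin":0,"claw":1},{"tx":0,"ty":0,"tz":0,"spin":0,"claw":1}]'
python3 -m pendant '[{"tx":0,"ty":0,"tz":0,"spin":0,"claw":1},{"tx":0,"ty":0,"tz":0,"spin":0,"claw":1}]' >/dev/null
python3 - <<'E'
from h import *
c,s=np.cos(np.radians(8.7)),np.sin(np.radians(8.7))
plan((.590-.117*c,-.002-.117*s,.089),8.7)
I=cams.read_camera("side");cv2.imwrite("pics/w1.png",cv2.resize(I[150:315,220:440],(800,600),interpolation=cv2.INTER_CUBIC)[:,:,::-1])
E
```

```text
time_s: 18.9
tool_pos: [0.4733, -0.0217, 0.1525]
tool_rot: [180.0, 0.2, 8.5]
force: [0.3, 0.8, -1.7]
grip_width: 0.0698
grasp_force: 15.0
t 19.15 pos [ 0.4751 -0.0186  0.1541] rot [-1.8e+02 -1.0e-01  8.8e+00] F [-0.6  0.7 -2.9] w 0.0698 g 15.0
tx,ty,tz units: [-0.02  0.02  1.3 ] spin units 0.01
```

View pics/w1.png

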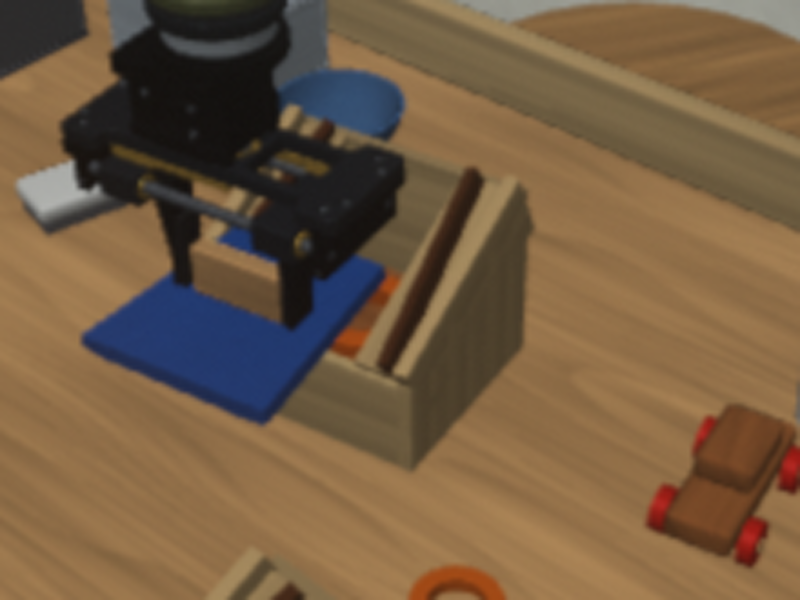

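The lid hangs level in front of and over the low end, its narrow end between the strips; crop corners are about (85,340), (260,415) and (380,270). Lower gently with a lighter grip so that it pivots onto the slope.

```bash
python3 -m pendant '[{"tx":0,"ty":0,"tz":0.3,"spin":0,"claw":1},{"tx":0,"ty":0,"tz":0.3,"spin":0,"claw":1},{"tx":0,"ty":0,"tz":0.15,"spin":0,"claw":1},{"tx":0,"ty":0,"tz":0.1,"spin":0,"claw":1},{"tx":0,"ty":0,"tz":0,"spin":0,"claw":1}]' 8
python3 -m pendant '[{"tx":0,"ty":0,"tz":0.1,"spin":0,"claw":1},{"tx":0,"ty":0,"tz":0.1,"spin":0,"claw":1},{"tx":0,"ty":0,"tz":0,"spin":0,"claw":1}]'
python3 -m pendant '[{"tx":0,"ty":0,"tz":0.08,"spin":0,"claw":1},{"tx":0,"ty":0,"tz":0.07,"spin":0,"claw":1},{"tx":0,"ty":0,"tz":0,"spin":0,"claw":1},{"tx":0,"ty":0,"tz":0,"spin":0,"claw":1}]'
```

```text
time_s: 19.82
tool_pos: [0.4751, -0.0192, 0.1111]
tool_rot: [180.0, -0.0, 8.7]
force: [0.4, -0.3, -1.7]
grip_width: 0.07
grasp_force: 8.0
time_s: 20.2
tool_pos: [0.475, -0.0192, 0.1009]
tool_rot: [180.0, -0.0, 8.7]
force: [-1.0, -0.2, -2.3]
grip_width: 0.0701
grasp_force: 8.0
time_s: 20.7
tool_pos: [0.475, -0.0192, 0.0936]
tool_rot: [180.0, -0.0, 8.7]
force: [-0.2, 0.6, -2.3]
grip_width: 0.0702
grasp_force: 8.0
```

```bash
cat >> h.py <<'E'
def lidfit(n="side"):
    # pose of lid from wide-end plate corners + right narrow corner: extremes of blue blob; unknown pitch, x,z about the tool
    I=cams.read_camera(n);o=env.get_obs();p=o['tool_pos'];w=np.radians(8.7)
    m=cv2.inRange(cv2.cvtColor(I,cv2.COLOR_RGB2HSV),(112,170,40),(125,255,255))
    best=None
    for pit in np.arange(-10,41,1.):
        for dx in np.arange(-.008,.009,.004):
            a=np.radians(pit);X=np.array([np.cos(w)*np.cos(a),np.sin(w)*np.cos(a),np.sin(a)]);Y=np.array([-np.sin(w),np.cos(w),0]);Z=np.cross(X,Y)
            O=p+[0,0,.002]-Z*.025+X*dx
            q=proj(n,[O+X*x+Y*y for x,y in((-.075,.0665),(-.075,-.0665),(.0,-.059),(0,.059))])
            k=np.zeros(m.shape,np.uint8);cv2.fillPoly(k,[q.round().astype(np.int32)],255)
            x0,y0,x1,y1=190,200,300,300
            # only rear half (clear of chest and gripper): score rear-half polygon vs mask below rib line
            band=proj(n,[O+X*-.02+Y*.08,O+X*-.02-Y*.08,O-X*.13-Y*.08,O-X*.13+Y*.08]);b=np.zeros(m.shape,np.uint8);cv2.fillPoly(b,[band.round().astype(np.int32)],255)
            s=((k&b)&(m&b)).astype(bool).sum()/max(1,((k&b)|(m&b)).astype(bool).sum())
            if best is None or s>best[0]:best=(s,pit,dx,O-Z*.006)
    return best
E
python3 - <<'E'
from h import *
b=lidfit();print(b[:3])
I=cams.read_camera("side");cv2.imwrite("pics/w2.png",cv2.resize(I[150:315,200:420],(800,600),interpolation=cv2.INTER_CUBIC)[:,:,::-1])
E
```

```text
(np.float64(0.03925845147219193), np.float64(-8.0), np.float64(-0.008))
```

View pics/w2.png

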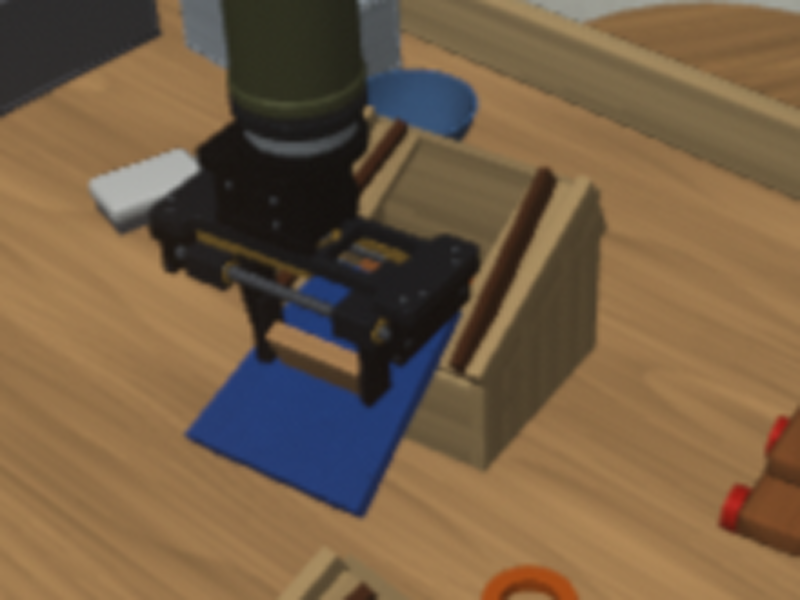

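The lid has pivoted to the slope: its rear corners are at (190,435) and (360,515) in the crop and its narrow end is between the strips. Lower the last few mm, then slide up in steps and watch the force.

```bash
python3 -m pendant '[{"tx":0,"ty":0,"tz":0.08,"spin":0,"claw":1},{"tx":0,"ty":0,"tz":0,"spin":0,"claw":1},{"tx":0,"ty":0,"tz":0,"spin":0,"claw":1}]' 10
python3 -m pendant '[{"tx":0.091,"ty":0,"tz":-0.042,"spin":0,"claw":1},{"tx":0.091,"ty":0,"tz":-0.042,"spin":0,"claw":1},{"tx":0.091,"ty":0,"tz":-0.042,"spin":0,"claw":1},{"tx":0.091,"ty":0,"tz":-0.042,"spin":0,"claw":1},{"tx":0,"ty":0,"tz":0,"spin":0,"claw":1},{"tx":0,"ty":0,"tz":0,"spin":0,"claw":1}]'
python3 - <<'E'
from h import *
c,s=np.cos(np.radians(8.7)),np.sin(np.radians(8.7))
plan((.590-.0156*c,-.002-.0156*s,.1365),8.7)
I=cams.read_camera("side")
for v in range(255,300,6):
    r=I[v,230:330].astype(int);print(v,230+np.where((r[:,2]>r[:,0]*1.6)&(r[:,2]>60))[0][[0,-1]] if ((r[:,2]>r[:,0]*1.6)&(r[:,2]>60)).any() else None)
for xl in(-.1,-.095,-.09,-.085):
    S,C=np.sin(np.radians(25)),np.cos(np.radians(25));X=np.array([c*C,s*C,S]);Y=np.array([-s,c,0]);Z=np.cross(X,Y);O=np.array([.59,-.002,.105])
    print(xl,proj("side",[O+X*(xl-.075)+Y*y+Z*.012 for y in(.0665,-.0665)]).round(1).tolist())
E
```

```text
time_s: 21.18
tool_pos: [0.4747, -0.0192, 0.0894]
tool_rot: [180.0, 0.0, 8.7]
force: [0.4, -0.0, -2.3]
grip_width: 0.0699
grasp_force: 10.0
time_s: 21.92
tool_pos: [0.4925, -0.0166, 0.0979]
tool_rot: [-180.0, 0.1, 8.7]
force: [-5.4, -0.2, 3.0]
grip_width: 0.0698
grasp_force: 10.0
t 21.93 pos [ 0.4925 -0.0166  0.0979] rot [-1.8e+02  1.0e-01  8.7e+00] F [-5.4 -0.2  3. ] w 0.0698 g 10.0
tx,ty,tz units: [ 1.66  0.01 -0.77] spin units -0.00
255 [263 318]
261 [259 315]
267 [263 312]
273 [277 309]
279 [290 307]
285 None
291 None
297 None
-0.1 [[253.9, 265.5], [301.2, 286.7]]
-0.095 [[255.0, 263.7], [302.3, 284.7]]
-0.09 [[256.2, 261.9], [303.4, 282.8]]
-0.085 [[257.3, 260.1], [304.5, 280.9]]
```

```bash
python3 -m pendant '[{"tx":0.091,"ty":0,"tz":-0.042,"spin":0,"claw":1},{"tx":0.091,"ty":0,"tz":-0.042,"spin":0,"claw":1},{"tx":0.091,"ty":0,"tz":-0.042,"spin":0,"claw":1},{"tx":0.091,"ty":0,"tz":-0.042,"spin":0,"claw":1},{"tx":0.091,"ty":0,"tz":-0.042,"spin":0,"claw":1},{"tx":0.091,"ty":0,"tz":-0.042,"spin":0,"claw":1},{"tx":0,"ty":0,"tz":0,"spin":0,"claw":1},{"tx":0,"ty":0,"tz":0,"spin":0,"claw":1}]' 15
python3 -m pendant '[{"tx":0.091,"ty":0,"tz":-0.042,"spin":0,"claw":1},{"tx":0.091,"ty":0,"tz":-0.042,"spin":0,"claw":1},{"tx":0.091,"ty":0,"tz":-0.042,"spin":0,"claw":1},{"tx":0.091,"ty":0,"tz":-0.042,"spin":0,"claw":1},{"tx":0.091,"ty":0,"tz":-0.042,"spin":0,"claw":1},{"tx":0.091,"ty":0,"tz":-0.042,"spin":0,"claw":1},{"tx":0,"ty":0,"tz":0,"spin":0,"claw":1},{"tx":0,"ty":0,"tz":0,"spin":0,"claw":1}]'
python3 - <<'E'
from h import *
c,s=np.cos(np.radians(8.7)),np.sin(np.radians(8.7))
plan((.590-.0156*c,-.002-.0156*s,.1365),8.7)
E
```

```text
time_s: 22.98
tool_pos: [0.5171, -0.013, 0.1099]
tool_rot: [-180.0, 0.3, 8.7]
force: [-9.9, -1.5, 4.9]
grip_width: 0.0703
grasp_force: 15.0
time_s: 23.98
tool_pos: [0.5438, -0.0091, 0.1225]
tool_rot: [-180.0, 0.4, 8.6]
force: [-10.8, -0.2, 5.2]
grip_width: 0.0698
grasp_force: 15.0
t 23.98 pos [ 0.5438 -0.0091  0.1225] rot [-180.     0.4    8.6] F [-10.8  -0.2   5.2] w 0.0698 g 15.0
tx,ty,tz units: [ 0.62 -0.   -0.28] spin units -0.01
```

```bash
cat >> h.py <<'E'
def rear():
    c,s=np.cos(np.radians(8.7)),np.sin(np.radians(8.7));S,C=np.sin(np.radians(25)),np.cos(np.radians(25))
    X=np.array([c*C,s*C,S]);Y=np.array([-s,c,0]);Z=np.cross(X,Y);O=np.array([.59,-.002,.105]);I=cams.read_camera("side").astype(int)
    b=(I[:,:,2]>I[:,:,0]*1.6)&(I[:,:,2]>60)
    # along the lid at y=-.035..-.05: rearmost blue
    for y in(.04,-.04):
        xs=np.arange(-.2,.0,.001);q=proj("side",[O+X*x+Y*y+Z*.012 for x in xs]).round().astype(int)
        v=b[q[:,1],q[:,0]];i=[k for k in range(len(xs)-5) if v[k:k+5].all()][0];print("lid mid x est (y=%.2f): %.3f"%(y,xs[i]+.075))
E
python3 -m pendant '[{"tx":0,"ty":0,"tz":-0.04,"spin":0,"claw":1},{"tx":0,"ty":0,"tz":0,"spin":0,"claw":1}]' 15; python3 -c "
from h import *
rear()"
```

```text
time_s: 24.22
tool_pos: [0.5481, -0.0079, 0.1256]
tool_rot: [180.0, -0.2, 8.7]
force: [0.1, -0.1, -2.0]
grip_width: 0.0697
grasp_force: 15.0
lid mid x est (y=0.04): -0.032
lid mid x est (y=-0.04): -0.031
```

The lid is at about -30 mm, matching the tool. Continue, then push firmly.

```bash
python3 -m pendant '[{"tx":0.091,"ty":0,"tz":-0.044,"spin":0,"claw":1},{"tx":0.091,"ty":0,"tz":-0.044,"spin":0,"claw":1},{"tx":0.091,"ty":0,"tz":-0.044,"spin":0,"claw":1},{"tx":0.091,"ty":0,"tz":-0.044,"spin":0,"claw":1},{"tx":0,"ty":0,"tz":0,"spin":0,"claw":1},{"tx":0,"ty":0,"tz":0,"spin":0,"claw":1}]' 40
python3 -m pendant '[{"tx":0.091,"ty":0,"tz":-0.044,"spin":0,"claw":1},{"tx":0,"ty":0,"tz":0,"spin":0,"claw":1}]'; python3 -c "
from h import *
rear()
c,s=np.cos(np.radians(8.7)),np.sin(np.radians(8.7))
plan((.590-.0156*c,-.002-.0156*s,.1365),8.7)"
```

```text
time_s: 25.02
tool_pos: [0.5646, -0.0056, 0.1338]
tool_rot: [180.0, 0.0, 8.7]
force: [0.2, 0.1, -3.0]
grip_width: 0.0697
grasp_force: 40.0
time_s: 25.28
tool_pos: [0.5698, -0.0047, 0.1364]
tool_rot: [180.0, -0.0, 8.7]
force: [0.6, -0.4, -2.4]
grip_width: 0.0695
grasp_force: 40.0
lid mid x est (y=0.04): -0.007
lid mid x est (y=-0.04): -0.008
t 25.32 pos [ 0.5695 -0.0048  0.1363] rot [180.   -0.    8.7] F [ 0.1  0.6 -2.5] w 0.0697 g 40.0
tx,ty,tz units: [ 0.1   0.01 -0.  ] spin units -0.00
```

```bash
python3 -m pendant '[{"tx":0.06,"ty":0,"tz":-0.015,"spin":0,"claw":1},{"tx":0.06,"ty":0,"tz":-0.025,"spin":0,"claw":1},{"tx":0,"ty":0,"tz":0,"spin":0,"claw":1}]'
python3 -m pendant '[{"tx":0.05,"ty":0,"tz":-0.02,"spin":0,"claw":1},{"tx":0,"ty":0,"tz":0,"spin":0,"claw":1}]'; python3 -c "
from h import *
rear()"
```

```text
time_s: 25.7
tool_pos: [0.5749, -0.0037, 0.1378]
tool_rot: [-180.0, 0.1, 8.7]
force: [-0.2, 0.6, -3.9]
grip_width: 0.0696
grasp_force: 40.0
time_s: 25.95
tool_pos: [0.5763, -0.0035, 0.1383]
tool_rot: [-180.0, 0.2, 8.7]
force: [-3.1, -0.1, -7.9]
grip_width: 0.0696
grasp_force: 40.0
lid mid x est (y=0.04): -0.001
lid mid x est (y=-0.04): 0.000
```

```bash
python3 -m pendant '[{"tx":0.03,"ty":0,"tz":0.01,"spin":0,"claw":1},{"tx":0,"ty":0,"tz":0.01,"spin":0,"claw":1},{"tx":0,"ty":0,"tz":0,"spin":0,"claw":1}]'
python3 -m pendant '[{"tx":0.04,"ty":0,"tz":-0.01,"spin":0,"claw":1},{"tx":0,"ty":0,"tz":0,"spin":0,"claw":1}]'; python3 -c "
from h import *
rear()"
```

```text
time_s: 26.38
tool_pos: [0.5771, -0.0034, 0.1383]
tool_rot: [-179.9, 0.3, 8.7]
force: [-9.6, 0.2, 2.3]
grip_width: 0.0697
grasp_force: 40.0
time_s: 26.62
tool_pos: [0.5772, -0.0034, 0.1383]
tool_rot: [-179.9, 0.5, 8.7]
force: [-15.6, 2.0, 4.2]
grip_width: 0.0695
grasp_force: 40.0
lid mid x est (y=0.04): -0.001
lid mid x est (y=-0.04): 0.000
```

```bash
python3 -m pendant '[{"tx":0.03,"ty":0,"tz":-0.012,"spin":0,"claw":1},{"tx":0.02,"ty":0,"tz":-0.008,"spin":0,"claw":1},{"tx":0,"ty":0,"tz":0,"spin":0,"claw":1},{"tx":0,"ty":0,"tz":0,"spin":0,"claw":1}]'
```

```text
time_s: 27.18
tool_pos: [0.5773, -0.0034, 0.1383]
tool_rot: [-179.9, 0.9, 8.7]
force: [-20.3, 1.4, 4.0]
grip_width: 0.0696
grasp_force: 40.0
```

It is jammed at about 20 N with no further motion. Release and rise.

```bash
python3 -m pendant '[{"tx":-0.04,"ty":0,"tz":0,"spin":0,"claw":1},{"tx":0,"ty":0,"tz":0,"spin":0,"claw":0},{"tx":0,"ty":0,"tz":0,"spin":0,"claw":0},{"tx":0,"ty":0,"tz":0,"spin":0,"claw":0},{"tx":0,"ty":0,"tz":-0.5,"spin":0,"claw":0},{"tx":0,"ty":0,"tz":-0.8,"spin":0,"claw":0},{"tx":0,"ty":0,"tz":-0.8,"spin":0,"claw":0},{"tx":0,"ty":0,"tz":0,"spin":0,"claw":0}]'
python3 - <<'E'
from h import *
rear()
I=cams.read_camera("side");cv2.imwrite("pics/f.png",cv2.resize(I[150:315,200:420],(800,600),interpolation=cv2.INTER_CUBIC)[:,:,::-1])
E
```

```text
time_s: 28.18
tool_pos: [0.5843, -0.0034, 0.2484]
tool_rot: [180.0, -0.4, 8.7]
force: [0.6, -1.2, -0.9]
grip_width: 0.0869
grasp_force: 0.0
lid mid x est (y=0.04): -0.001
lid mid x est (y=-0.04): 0.000
```

View pics/f.png

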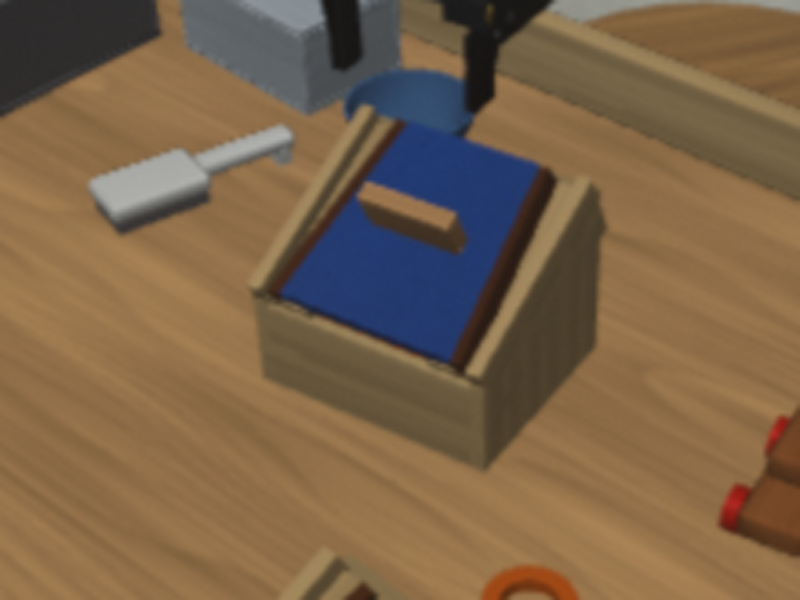

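The lid sits flush between the strips with its ends level: rear edge from (280,295) to (455,360), top edge at the strip tops. The gripper is clear, so I hand in.

```bash
python3 -c "
from cell import env
print(env.sign_off())"
```

```text
the job is handed in; nothing more can be done
None
```

The orange ring is inside the left chest, and the blue lid is wedged in its way with its ends level (about 20 N push). The gripper is clear, I saw no other thing moved, and the job is handed in with no verdict returned.

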